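Set the last push rivet in the dust box lid

TASK

One corner of the dust box's lid still lacks its push rivet. Take the one unused rivet from the wooden rack (its centre pin still stands up), leaving the two used ones in the rack, and seat it in the empty hole with its head flat on the raised boss and the pin still up; only then press the pin slowly down until it is flush with the head. The box floats on soft mounts: feel your way, and never load it with more than 24 N.

Things in the scene. Friction and masses are not known exactly. Their poses are not given: they have to be found in the camera images.
- rivet: the unused black plastic push rivet: round head 30 mm across and 5 mm thick on a 10 mm shank that reaches 20 mm below the head and tapers over its last 6 mm to 5 mm. Origin: centre of the head's underside; z up out of the head. Stands upright in one of the rack's three holes (which one varies), its head resting on the rack and overhanging its strip by 4 mm on both sides. 30 g with its pin. Grip the head by its rim
- pin_top (a point): centre of the top of the rivet's centre pin, a grey 12 mm button (4 mm thick on a thinner neck), standing 10 mm above the top of the head at the start; flush with it when pushed home
- pin (a joint): how far the pin has been pushed into the rivet, m: 0 standing up, 0.010 home and flush. It stays where it is left. It takes about 18 N to slide and does not move below that; push slowly, for at speed (over 8 mm/s) it lands with a jolt of several N
- spent_a: a used rivet, same shape, its pin already flush (seen as a flat grey disc in the head); stands in another hole of the rack. Origin: centre of the head's underside
- spent_b: another used rivet like spent_a, in the remaining hole of the rack. Origin: centre of the head's underside
- rack: wooden rivet rack, fixed: a strip 180 mm long (its x axis), 22 mm wide (y) and 35 mm high on a foot 190 x 60 x 6 mm. Origin: centre of its underside. Three holes 13 mm wide along its middle, at x = -55, 0 and +55 mm
- hole (a point): the empty rivet hole, 11.5 mm wide and 26 mm deep: centre of its mouth, in the top face of a square boss (22 x 22 mm, 8 mm high above the lid, sides along this point's x and y axes), so that fingers pass beside the boss. z up. It moves down with the box
- dust_box: grey dust box, 170 (x) x 140 (y) mm, lid top 74 mm and boss tops 82 mm above the table; three other corner bosses carry set rivets (30 mm heads, tops at 87 mm, pins flush). Origin on the table under the box's centre; the empty hole lies at x = -55, y = -42 mm in its axes. It can only move straight down, at most 14 mm, on its mounts. The load on it must stay under 24 N
- dust_base: steel base plate 190 x 160 x 8 mm, fixed, under the box; its mounts carry the box. Origin: centre of its underside. Mounts: the box stays put up to a preload of 0.5 to 17 N (varies with its contents), then gives 1 mm per 2 N, and springs back. So it may sink while the pin slides, and a pin pushed to a height measured before may not be flush; with the pin home the load climbs past 18 N; 20 to 21.5 N sets it
Mind the look-alikes: they are no part of the job. What is shaped like the rivet but green, orange or yellow is not meant.

How it is judged:
On the way, in this order (a step that is already met when the one before it is completed fails the run):
1. the unused rivet is seated in the empty hole, head down on the boss, its pin still up (horizontal distance between rivet and hole below 0.0025 m and z of rivet in the frame of hole between -0.003 and 0.0018 m and angle between rivet's own z axis and vertical below 0.07 rad and value of joint pin below 0.002 m), for 0.2 s.
2. the pin is pressed flush (value of joint pin above 0.009 m), for 0.1 s.
At the end, for the whole second after the job is handed in: The rivet stands in the empty hole (within 2.5 mm of its axis, upright within 0.07 rad, head underside within 1.8 mm of the boss top), its pin flush within 1 mm (pushed in by more than 9 mm), at rest, and both used rivets are still in the rack (moved less than 15 mm) (horizontal distance between rivet and hole below 0.0025 m and z of rivet in the frame of hole between -0.003 and 0.0018 m and angle between rivet's own z axis and vertical below 0.07 rad and value of joint pin above 0.009 m and linear speed of rivet below 0.02 m/s and distance of each of spent_a, spent_b from where it was at the start of the episode below 0.015 m); the robot touches nothing.
It fails at once if the dust box is loaded with more than 24 N (contact force between dust_box and anything else above 24 N).
It fails at once if the pin is pushed in (more than 3 mm) while the rivet is not seated in the hole (head more than 4 mm above the boss, or more than 6 mm off the hole's axis) (value of joint pin above 0.003 m and (z of rivet in the frame of hole above 0.004 m or horizontal distance between rivet and hole above 0.006 m)).
It fails at once if a used rivet is taken out of the rack or shifted by more than 15 mm (distance of any of spent_a, spent_b from where it was at the start of the episode above 0.015 m).
It also fails if it takes over 48 s, if anything falls off the work surface, if the arm or the gripper's body presses on something with over 40 N, if the wrist force passes 120 N, or if a joint passes its speed limit or range.

ROBOT

A 6-joint arm with a two-finger parallel gripper is mounted at the origin on the work surface. World frame = base frame: x ahead of the robot, y to its left, z up, the work surface at z = 0. Lengths are in m, angles in rad, forces in N, time in s.
With the tool pointing down it reaches from about 0.3 to 0.775 m from the base axis. Payload 14.6 kg.
Tool frame: the origin (TCP) lies at the very end of the fingers, on their centre line; the grasp point (between the pads) lies 19 mm behind it; z points along the fingers, y is the direction in which the jaws open and shut (so a half turn about z gives the same grasp; the last joint's range is limited). The gripper opens to 94 mm and grips with 3 to 60 N. Pads are 16 mm wide; open, the fingers measure 119 mm over their backs; the gripper's body (75 mm by 177 mm) begins 78 mm behind the grasp point.
Start: joints at [-0.067, 0.3, 1.521, -0, 1.321, -0.067], TCP at [0.55, -0, 0.205] pointing down, gripper open.
Joint ranges: [-3.03, 3.03], [-0.79, 2.21], [0.23, 2.52], [-1.04, 4.18], [0, 3.07], [-2.55, 2.55]. Speed limits (rad/s): [2.22, 2.22, 2.57, 3.14, 3.14, 3.14].

INTERFACE

Orientations are given as [roll, pitch, yaw] about the fixed x, y, z axes, in that order (R = Rz(yaw) Ry(pitch) Rx(roll)).
In Python, from station import ctrl, eyes gives the robot as it stands.
- The arm moves only by the tool jog_arm, never from a script. Its argument "moves" is a list of rows, each a list of 3 entries, a list of its own where there are three numbers: the shift along the world's x, y, z in mm, then the turn, a rotation vector about the world's x, y, z in units of 5 degrees (1.0 is 5 degrees), then the finger opening in mm, from 0 to 94. In form: [[[tx, ty, tz], [wx, wy, wz], jaw], ...]. A call has 1 to 5 rows; each row is the pose to reach, as a shift and turn from the pose commanded when the call began; what a row does not reach only later rows make up. A row lasts 1/12 s, in which the tool goes at most 41.7 mm and 7.16 degrees, less where a joint would pass 70% of its speed; a pose out of reach is approached as far as the arm can. A call with a gripper value outside its range is refused whole. The fingers move at their own pace and stop on an object; "squeeze" is the grip in N (left out, the last holds). Time passes only in rows, so rows that repeat a pose let the fingers close. It gives the time, the measured TCP pose, the force and the opening at its end, in the units of the state.
- ctrl.get_obs(): the state, without advancing time (a new reading comes with each control period).
- eyes.camera(name): name is "scene" or "side" or "wrist"; returns a dict with "frame" (420x560x3 uint8, red, green, blue), "vertical_fov" (degrees; the focal length in pixels is half the picture's height over the tangent of half this angle, whatever the lens; pixels are square), "cx", "cy" (the principal point, pixels), "eye" and "attitude" of the camera in the world; the wrist camera has in their place "hand_eye" (4x4, takes a point from camera to tool coordinates, whose origin is the TCP and whose axes are the flange's). Camera axes: x right, y down, z forward; pixel columns grow to the right and rows downward; lengths in m; the calibration is good to about 2 mm. A picture is of the moment at which its call begins: read the wrist's pose just before it. There is no depth.
- ctrl.hand_in(): hands the job in, once; it reports no verdict.
The state is a dict: "time_s": time; "qpos": joint angles; "joint_vel": joint speeds; "tau": joint torques, N m; "ee_pos": TCP position; "eef_rot": TCP orientation; "force": force on the tool from outside, world axes, zero at the start; "moment": the same for the moment, N m; "grip_width": finger opening in m.
Only numpy, scipy, OpenCV 4.12 (cv2) and the standard library are available. Lean on these libraries where they do the work, as an engineer would, in place of code of your own. Each camera call takes 0.05 s, during which the arm holds its last target.

## Working session

There is one attempt and no reset: what is moved stays moved. The work goes in short steps, Python scripts to look and compute and a tool call to move; the robot and the scene stay as the last step left them, time stands still between calls to the robot, and variables do not carry over. Pictures are saved under pics/ and viewed, and the job is handed in when it is done.

Besides the shell and the picture viewer there is one more tool, called after "Emit:" as name([rows], argument=value, ...), one row to a line, values as JSON. jog_arm: Moves the arm, as the interface text tells. Its arguments: {"type":"object","properties":{"moves":{"type":"array","items":{"type":"array"}},"squeeze":{"type":"number"}},"required":["moves"]}

```bash
ls; mkdir -p pics; cat > h.py <<'E'
import numpy as np, cv2
from scipy.spatial.transform import Rotation as R
from station import ctrl, eyes
def snap(name,fn):
    o=ctrl.get_obs(); c=eyes.camera(name)
    cv2.imwrite('pics/'+fn+'.png',c['frame'][:,:,::-1])
    import pickle; pickle.dump((o,c),open('pics/'+fn+'.pkl','wb'))
    return o,c
def load(fn):
    import pickle; return pickle.load(open('pics/'+fn+'.pkl','rb'))
def pose(o,c):
    if 'hand_eye' in c:
        T=np.eye(4);e=o['eef_rot']
        T[:3,:3]=R.from_euler('xyz',e).as_matrix();T[:3,3]=o['ee_pos']
        return T@np.array(c['hand_eye'])
    T=np.eye(4);T[:3,3]=c['eye'];a=np.array(c['attitude'])
    T[:3,:3]=a if a.shape==(3,3) else R.from_euler('xyz',a).as_matrix()
    return T
def foc(c): return c['frame'].shape[0]/2/np.tan(np.radians(c['vertical_fov'])/2)
def toplane(o,c,u,v,z):
    T=pose(o,c);f=foc(c)
    d=T[:3,:3]@np.array([(u-c['cx'])/f,(v-c['cy'])/f,1]);p=T[:3,3]
    return p+d*(z-p[2])/d[2]
def proj(o,c,P):
    T=pose(o,c);q=T[:3,:3].T@(np.array(P)-T[:3,3]);f=foc(c)
    return c['cx']+f*q[0]/q[2],c['cy']+f*q[1]/q[2]
def crop(fn,u0,v0,u1,v1,k,out):
    im=cv2.imread('pics/'+fn+'.png')[v0:v1,u0:u1]
    cv2.imwrite('pics/'+out+'.png',cv2.resize(im,None,fx=k,fy=k,interpolation=cv2.INTER_CUBIC))
E
python3 - <<'E'
from h import *
for n in ['scene','side','wrist']:
    o,c=snap(n,n+'0')
    print(n,{k:np.round(v,4).tolist() if not isinstance(v,str) else v for k,v in c.items() if k!='frame'})
print(o)
E
```

```text
pics
scene {'vertical_fov': 43.0565, 'cx': 275.8847, 'cy': 206.1338, 'eye': [1.0382, -0.5708, 0.7013], 'attitude': [-2.2791, -0.0108, 0.7486]}
side {'vertical_fov': 52.9283, 'cx': 278.807, 'cy': 209.7937, 'eye': [0.1705, -0.4189, 0.5606], 'attitude': [-2.3107, 0.0207, -0.8323]}
wrist {'vertical_fov': 58.5837, 'cx': 277.6233, 'cy': 209.7269, 'hand_eye': [[0.0003, -0.9667, -0.2559, 0.0737], [1.0, 0.0002, 0.0003, -0.0007], [-0.0002, -0.2559, 0.9667, -0.1795], [0.0, 0.0, 0.0, 1.0]]}
{'time_s': 0.1, 'qpos': array([-6.65963923e-02,  3.00392822e-01,  1.52151314e+00,  2.05742165e-05,
        1.32071337e+00, -6.65791989e-02]), 'joint_vel': array([ 0.00027433, -0.00019273, -0.00153115,  0.00030784, -0.00199537,
        0.00057068]), 'tau': array([ 1.84928511e-03, -5.32644153e+01, -3.53284299e+01,  7.10431044e-02,
        2.34944851e-02, -7.30603051e-05]), 'ee_pos': array([5.49763419e-01, 2.02364321e-05, 2.04958013e-01]), 'eef_rot': array([-3.14056957e+00, -8.81898347e-05,  1.57077399e+00]), 'force': array([ 0.33310928,  0.70488244, -1.10174772]), 'moment': array([-0.00765242, -0.01954033,  0.01116566]), 'grip_width': 0.09395871151414492}
```

View pics/scene0.png

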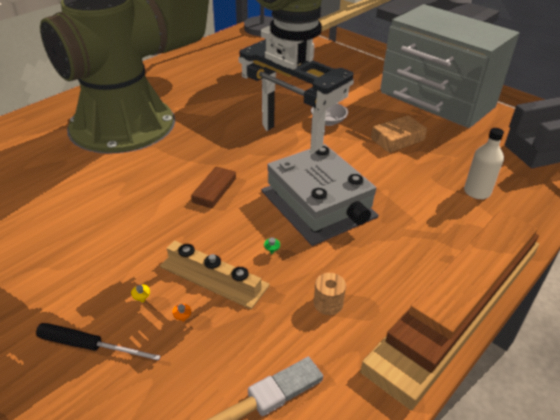

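View pics/side0.png

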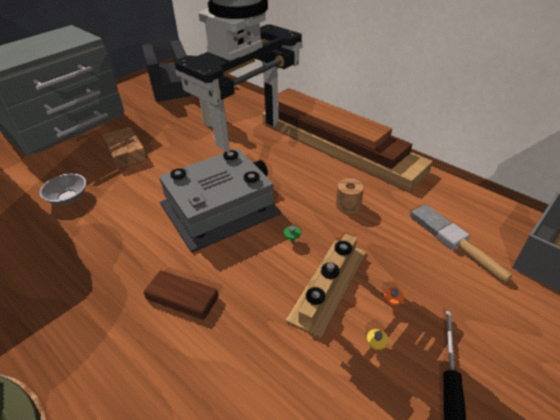

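View pics/wrist0.png

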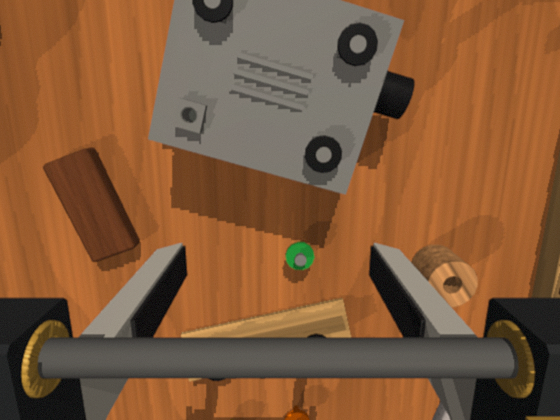

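```bash
python3 - <<'E'
from h import *
a=cv2.imread('pics/scene0.png')[225:310,150:290];b=cv2.imread('pics/side0.png')[225:335,275:385]
a=cv2.resize(a,None,fx=5.5,fy=5.5,interpolation=cv2.INTER_CUBIC)
b=cv2.resize(b,None,fx=5.4,fy=5.4,interpolation=cv2.INTER_CUBIC)
cv2.imwrite('pics/ra.png',a);cv2.imwrite('pics/rb.png',b)
crop('wrist0',150,80,230,150,8,'hw')
E
```

```text
(no output)
```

View pics/ra.png

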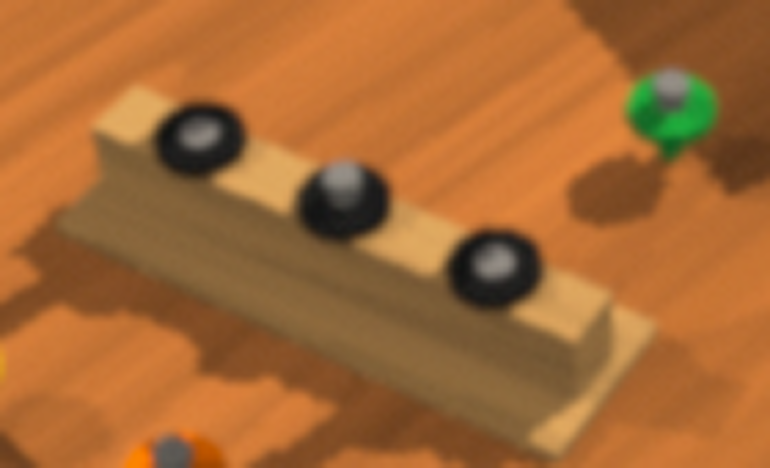

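View pics/rb.png

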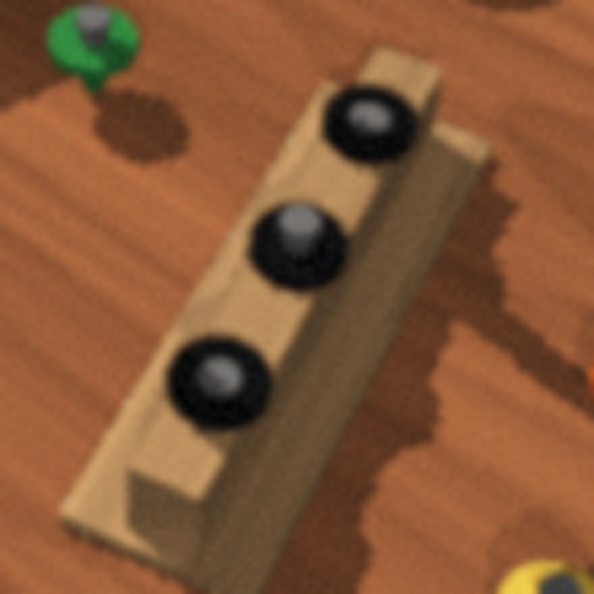

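View pics/hw.png

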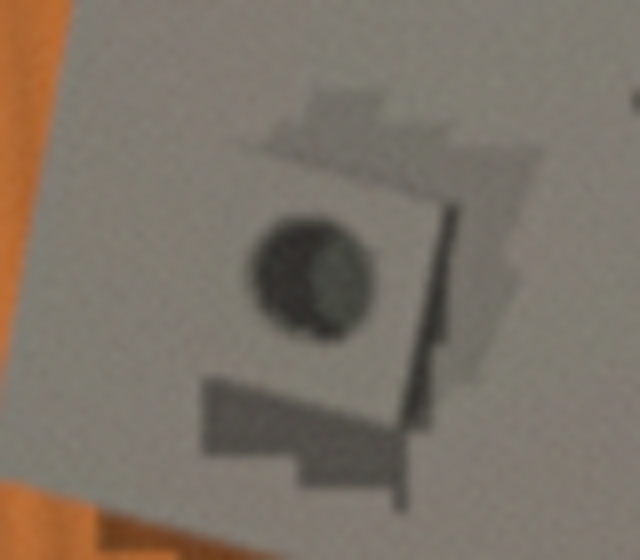

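```bash
cat >> h.py <<'E'
def tri(views):
    A=np.zeros((3,3));b=np.zeros(3);L=[]
    for o,c,u,v in views:
        T=pose(o,c);f=foc(c);d=T[:3,:3]@np.array([(u-c['cx'])/f,(v-c['cy'])/f,1]);d/=np.linalg.norm(d)
        M=np.eye(3)-np.outer(d,d);A+=M;b+=M@T[:3,3];L.append((M,T[:3,3]))
    x=np.linalg.solve(A,b);return x,[np.linalg.norm(M@(x-p)) for M,p in L]
E
python3 - <<'E'
from h import *
S=load('scene0');D=load('side0');W=load('wrist0')
s=lambda x,y:(150+(x+.5)/5.5-.5,225+(y+.5)/5.5-.5)
d=lambda x,y:(275+(x+.5)/5.4-.5,225+(y+.5)/5.4-.5)
for n,a,b in [('left disc',(200,132),(220,378)),('pin top',(342,176),(300,219)),('right disc',(495,262),(371,117))]:
    print(n,tri([(*S,*s(*a)),(*D,*d(*b))]))
print('hole',toplane(*W,150+312.5/8-.5,80+278.5/8-.5,.082))
# other rivets in wrist: pins flush z=.087
for uv in [(358,44),(323,154),(213,2)]: print(toplane(*W,*uv,.087))
E
```

```text
left disc (array([ 0.48220848, -0.19338211,  0.03991848]), [np.float64(0.001436432720167398), np.float64(0.0014364327201674145)])
pin top (array([ 0.53594034, -0.18012477,  0.04887114]), [np.float64(0.0008621282411444606), np.float64(0.0008621282411445394)])
right disc (array([ 0.58954567, -0.16732245,  0.03984974]), [np.float64(0.0011215877977260773), np.float64(0.0011215877977261107)])
hole [0.47927963 0.0708873  0.082     ]
[0.60814739 0.12109422 0.087     ]
[0.58492047 0.04055011 0.087     ]
[0.50268595 0.14895702 0.087     ]
```

Emit:
jog_arm([
  [[-3, -36, -10], [0, 0, -1.4], 60],
  [[-6, -72, -20], [0, 0, -2.8], 60],
  [[-9, -108, -30], [0, 0, -4.2], 60],
  [[-12, -144, -40], [0, 0, -5.6], 60],
  [[-14, -180, -50], [0, 0, -7], 60],
], squeeze=20)

```text
time_s: 0.57
ee_pos: [0.5354, -0.1816, 0.1549]
eef_rot: [-3.141, 0.0, 0.954]
force: [-0.1, -0.2, -0.9]
grip_width: 0.0642
```

Emit:
jog_arm([
  [[0, 0, 0], [0, 0, -1.4], 60],
  [[0, 0, 0], [0, 0, -2.8], 60],
  [[0, 0, 0], [0, 0, -4.2], 60],
  [[0, 0, 0], [0, 0, -5.6], 60],
  [[0, 0, 0], [0, 0, -7], 60],
])

```text
time_s: 0.98
ee_pos: [0.5358, -0.1801, 0.1551]
eef_rot: [-3.141, 0.0, 0.343]
force: [0.8, 0.2, 0.3]
grip_width: 0.06
```

Emit:
jog_arm([
  [[0, 0, 0], [0, 0, -1.28], 60],
  [[0, 0, 0], [0, 0, -1.28], 60],
  [[0, 0, 0], [0, 0, -1.28], 60],
])

```text
time_s: 1.23
ee_pos: [0.5359, -0.18, 0.1553]
eef_rot: [-3.141, 0.0, 0.241]
force: [0.7, -0.1, -0.2]
grip_width: 0.0598
```

```bash
python3 - <<'E'
from h import *
W=snap('wrist','w1'); o=W[0]; print(o['time_s'],o['ee_pos'],o['eef_rot'],o['force'],o['grip_width'])
for P in [(.5359,-.1804,.04),(.5359,-.1804,.05),(.4822,-.1934,.04),(.5895,-.1673,.04)]: print(proj(*W,P))
E
```

```text
1.2333 [ 0.5359058  -0.17997567  0.15526341] [-3.14139206e+00  3.12309048e-04  2.40959305e-01] [ 0.65899585 -0.12276074 -0.20884563] 0.05979216048410392
(np.float64(277.6237824188575), np.float64(204.4220622258272))
(np.float64(277.6209538429312), np.float64(207.50712736517235))
(np.float64(277.3808850430222), np.float64(267.54632682679517))
(np.float64(277.7340131331886), np.float64(135.2265850950045))
```

View pics/w1.png

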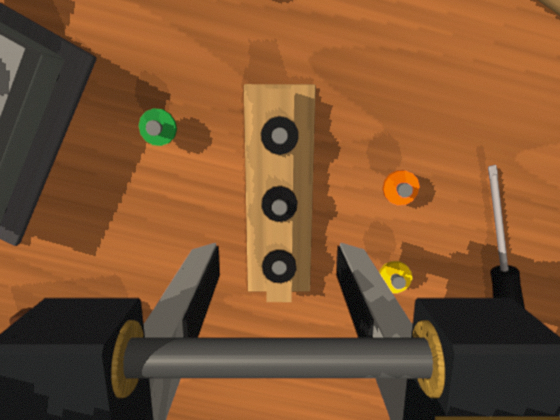

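```bash
python3 - <<'E'
from h import *
crop('w1',235,170,325,240,8,'w1c')
E
```

```text
(no output)
```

View pics/w1c.png

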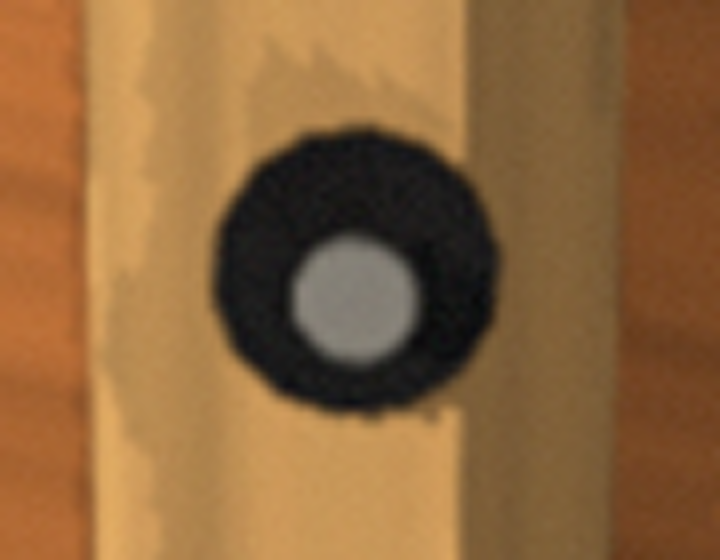

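```bash
python3 - <<'E'
from h import *
W=load('w1');o=W[0]
print(proj(*W,o['ee_pos']))
for u,v,z in [(279.2,203.1,.04),(279.1,207.1,.05)]: print(toplane(*W,u,v,z))
Rm=R.from_euler('xyz',o['eef_rot']).as_matrix()
for uv in [(219,247),(337,247)]:
  print(Rm.T@(toplane(*W,*uv,o['ee_pos'][2])-o['ee_pos']))
E
```

```text
(np.float64(276.77459166954685), np.float64(258.59874977658114))
[ 0.53727801 -0.18137692  0.04      ]
[ 0.53649832 -0.1814491   0.05      ]
[ 6.32039562e-03 -2.94306933e-02  3.92962973e-06]
[ 6.34285918e-03  3.06806130e-02 -8.13520225e-06]
```

Emit:
jog_arm([
  [[0.6, -0.6, -35], [0, 0, 0], 55],
  [[0.6, -0.6, -70], [0, 0, 0], 50],
  [[0.6, -0.6, -100], [0, 0, 0], 50],
  [[0.6, -0.6, -115], [0, 0, 0], 50],
  [[0.6, -0.6, -125], [0, 0, 0], 50],
])

```text
time_s: 1.7
ee_pos: [0.5356, -0.1802, 0.0282]
eef_rot: [-3.14, 0.002, 0.24]
force: [-0.2, -0.6, -0.1]
grip_width: 0.0503
```

Emit:
jog_arm([
  [[0, 0, 0], [0, 0, 0], 45],
  [[0, 0, 0], [0, 0, 0], 40],
  [[0, 0, 0], [0, 0, 0], 36],
  [[0, 0, 0], [0, 0, 0], 33],
  [[0, 0, 0], [0, 0, 0], 31],
])

```text
time_s: 2.12
ee_pos: [0.5371, -0.1808, 0.0315]
eef_rot: [3.141, -0.001, 0.238]
force: [0.4, 0.5, 1.1]
grip_width: 0.0313
```

Emit:
jog_arm([
  [[0, 0, 0], [0, 0, 0], 30],
  [[0, 0, 0], [0, 0, 0], 26],
  [[0, 0, 0], [0, 0, 0], 26],
  [[0, 0, 0], [0, 0, 0], 26],
  [[0, 0, 0], [0, 0, 0], 26],
])

```text
time_s: 2.53
ee_pos: [0.5369, -0.1807, 0.031]
eef_rot: [3.141, -0.001, 0.238]
force: [-0.5, 0.5, 5.9]
grip_width: 0.0289
```

```bash
python3 - <<'E'
from h import *
W=snap('wrist','w2'); o=W[0]; print(o['time_s'],o['ee_pos'],o['eef_rot'],o['force'],o['grip_width'])
E
```

```text
2.5333 [ 0.5369041  -0.1807058   0.03104527] [ 3.14105144e+00 -7.46054335e-04  2.37516853e-01] [-0.5373219   0.4878999   5.94871123] 0.028899686301016005
```

View pics/w2.png

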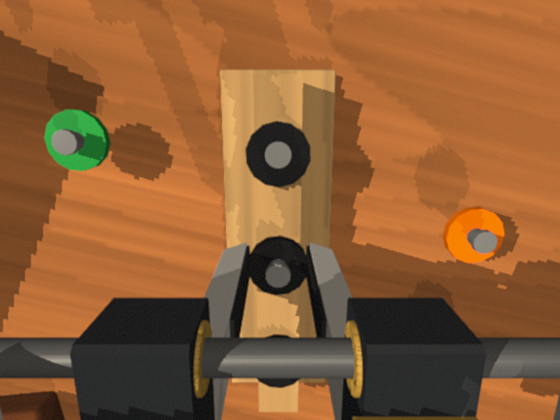

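Emit:
jog_arm([
  [[0, 0, 3], [0, 0, 0], 26],
  [[0, 0, 10], [0, 0, 0], 26],
  [[0, 0, 20], [0, 0, 0], 26],
  [[0, 0, 40], [0, 0, 0], 26],
  [[0, 0, 70], [0, 0, 0], 26],
])

```text
time_s: 3.0
ee_pos: [0.5355, -0.1802, 0.1001]
eef_rot: [-3.139, 0.003, 0.237]
force: [0.1, -0.1, -0.1]
grip_width: 0.0288
```

Emit:
jog_arm([
  [[0, 0, 40], [0, 0, 0], 26],
  [[0, 0, 60], [0, 0, 0], 26],
  [[0, 0, 60], [0, 0, 0], 26],
])

```text
time_s: 3.25
ee_pos: [0.5383, -0.1813, 0.1665]
eef_rot: [3.137, -0.007, 0.237]
force: [-0.9, 0.4, -0.6]
grip_width: 0.0287
```

```bash
python3 - <<'E'
from h import *
W=snap('wrist','w3'); o=W[0]; print(o['time_s'],o['ee_pos'],o['eef_rot'],o['force'],o['grip_width'])
crop('w3',200,210,360,320,5,'w3c')
snap('side','s3');snap('scene','c3')
E
```

```text
3.25 [ 0.53832592 -0.18128481  0.16645053] [ 3.13666572 -0.00680736  0.23745513] [-0.88741049  0.41749855 -0.56749562] 0.02870772184037195
```

View pics/w3c.png

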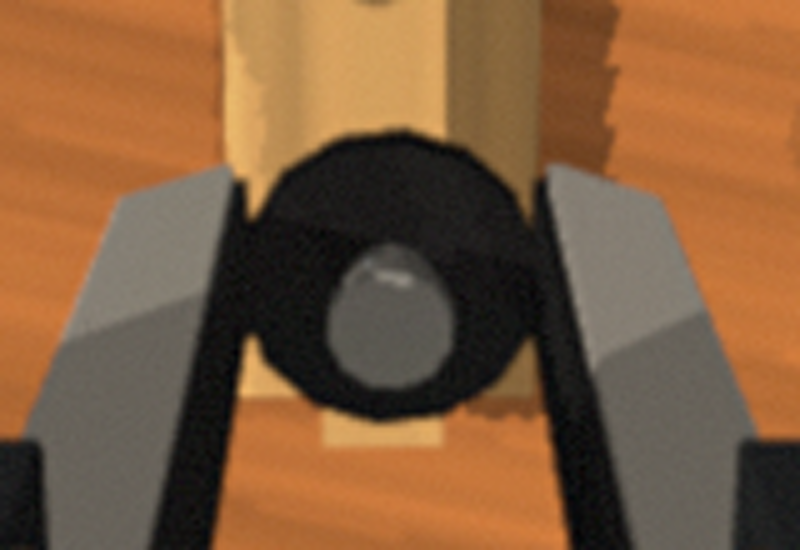

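View pics/s3.png

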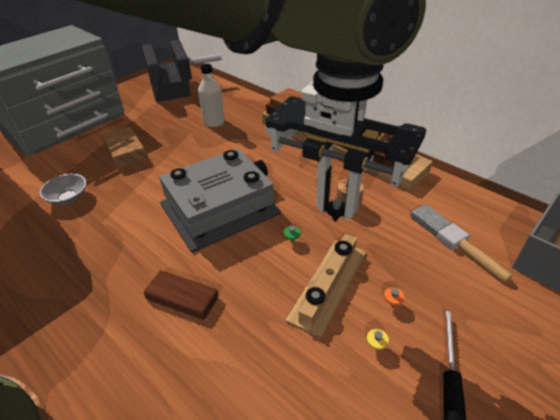

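View pics/c3.png

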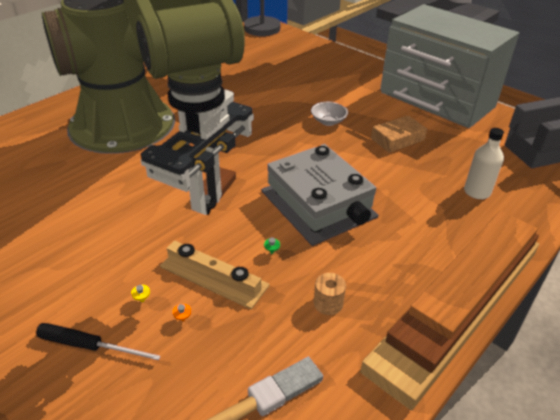

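Emit:
jog_arm([
  [[-9, 26, 0], [0, 0, -0.6], 26],
  [[-18, 52, 0], [0, 0, -1.2], 26],
  [[-27, 78, 0], [0, 0, -1.8], 26],
  [[-36, 104, 0], [0, 0, -2.4], 26],
  [[-45, 130, 0], [0, 0, -3.0], 26],
])

```text
time_s: 3.82
ee_pos: [0.4903, -0.0494, 0.1591]
eef_rot: [-3.141, 0.003, -0.027]
force: [-0.3, 0.4, -0.9]
grip_width: 0.029
```

Emit:
jog_arm([
  [[-9, 26, 0], [0, 0, -0.6], 26],
  [[-18, 52, -8], [0, 0, -1.2], 26],
  [[-27, 78, -17], [0, 0, -1.8], 26],
  [[-36, 106, -26], [0, 0, -2.4], 26],
  [[-46.5, 131.5, -35], [0, 0, -2.93], 26],
])

```text
time_s: 4.23
ee_pos: [0.4438, 0.0821, 0.1239]
eef_rot: [3.141, 0.002, -0.283]
force: [0.5, 0.0, 0.5]
grip_width: 0.0291
```

Emit:
jog_arm([
  [[0, 0, 0], [0, 0, 0], 26],
  [[0, 0, 0], [0, 0, 0], 26],
  [[0, 0, 0], [0, 0, 0], 26],
  [[0, 0, 0], [0, 0, 0], 26],
])

```text
time_s: 4.57
ee_pos: [0.4454, 0.0802, 0.1254]
eef_rot: [3.141, 0.0, -0.28]
force: [-0.5, 0.1, -0.1]
grip_width: 0.0286
```

```bash
python3 - <<'E'
from h import *
W=snap('wrist','w4'); o=W[0]; print(o['time_s'],o['ee_pos'],o['eef_rot'],o['force'],o['grip_width'])
print(proj(*W,(.479,.071,.082)))
crop('w4',180,120,380,270,4,'w4c')
snap('side','s4');
crop('s4',150,120,290,220,5,'s4c')
E
```

```text
4.5667 [0.44537181 0.08016303 0.12535855] [ 3.14142234e+00  2.05954028e-04 -2.80440353e-01] [-0.51186382  0.11114386 -0.05532853] 0.0286056526647713
(np.float64(275.5419316423498), np.float64(177.53073328220052))
```

View pics/w4.png

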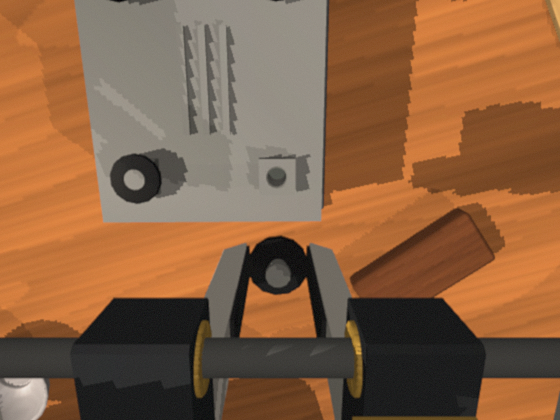

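View pics/w4c.png

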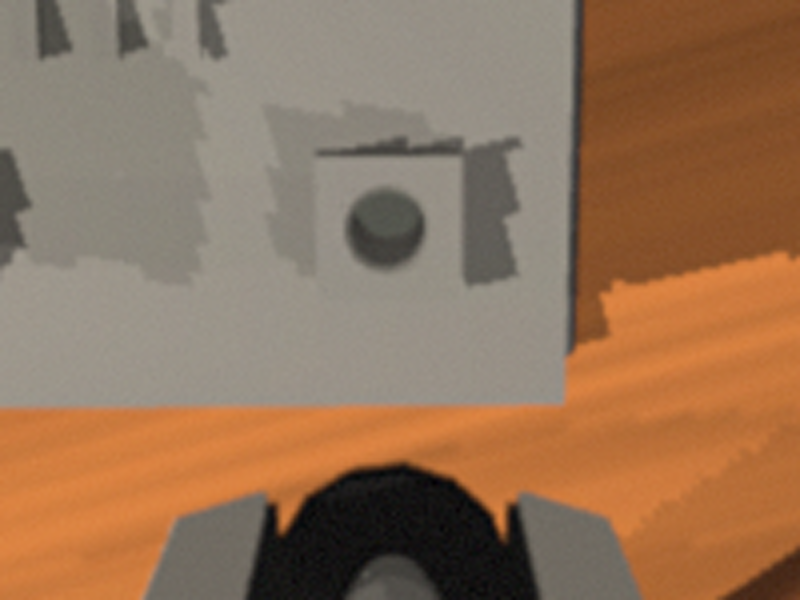

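View pics/s4c.png

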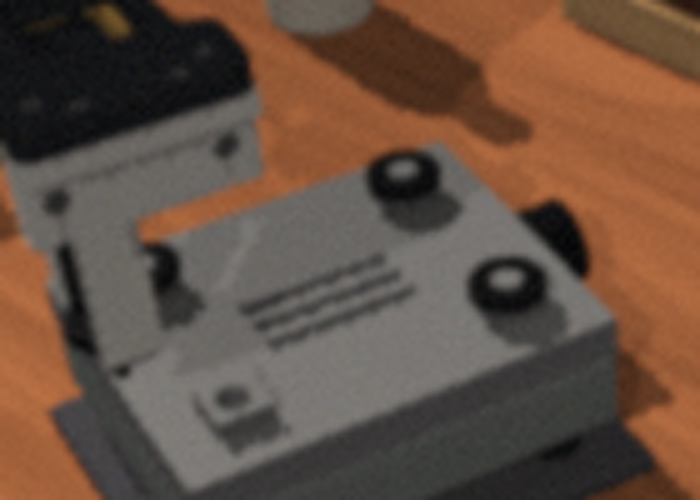

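```bash
python3 - <<'E'
from h import *
crop('w4',225,220,335,305,7,'w4d')
W=load('w4');o=W[0]
Rm=R.from_euler('xyz',o['eef_rot']).as_matrix()
for zt in (-.010,-.020,-.005):   # depth in tool frame
  for x,y in((0,0),(0,.015),(0,-.015),(.015,0),(-.015,0)):
    u,v=proj(*W,o['ee_pos']+Rm@np.array([x,y,zt])); print(zt,x,y,'crop',round((u-225+.5)*7-.5),round((v-220+.5)*7-.5))
E
```

```text
-0.01 0 0 crop 360 332
-0.01 0 0.015 crop 576 332
-0.01 0 -0.015 crop 145 332
-0.01 0.015 0 crop 360 128
-0.01 -0.015 0 crop 361 527
-0.02 0 0 crop 360 393
-0.02 0 0.015 crop 587 393
-0.02 0 -0.015 crop 133 393
-0.02 0.015 0 crop 360 179
-0.02 -0.015 0 crop 360 598
-0.005 0 0 crop 361 304
-0.005 0 0.015 crop 570 304
-0.005 0 -0.015 crop 151 304
-0.005 0.015 0 crop 361 105
-0.005 -0.015 0 crop 361 495
```

View pics/w4d.png

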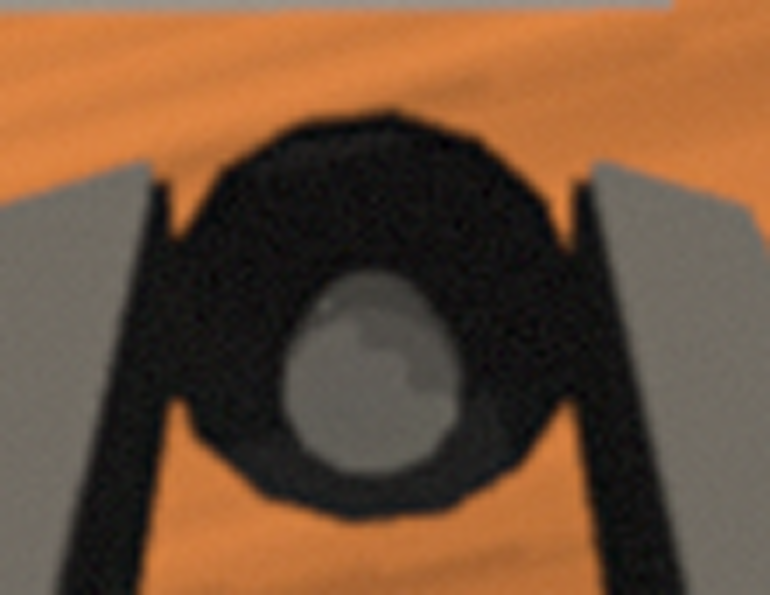

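```bash
python3 - <<'E'
from h import *
W=load('w4');o=W[0]
Rm=R.from_euler('xyz',o['eef_rot']).as_matrix()
P=toplane(*W,276.4,176.6,.082); t=Rm.T@(P-o['ee_pos']); print(P,t)
riv=np.array([.0001,.0008,0]); d=t-riv; d[2]=0
print('shift world mm',1e3*Rm@d, 'target',o['ee_pos']+Rm@d)
W0=load('wrist0');R0=R.from_euler('xyz',W0[0]['eef_rot']).as_matrix()
print('w0 est', np.array([.47928,.07089,.082])-R0@riv)
E
```

```text
[0.47940137 0.07034643 0.082     ] [3.54261031e-02 7.06046733e-06 4.33512602e-02]
shift world mm [ 3.41655093e+01 -9.01555483e+00 -7.41060259e-03] target [0.47953732 0.07114747 0.12535114]
w0 est [0.47848    0.07079002 0.08200081]
```

Emit:
jog_arm([
  [[17, -4.5, 0], [0, 0, 0], 26],
  [[34, -9.1, -5], [0, 0, 0], 26],
  [[34, -9.1, -12], [0, 0, 0], 26],
  [[34, -9.1, -20], [0, 0, 0], 26],
  [[34, -9.1, -24], [0, 0, 0], 26],
])

```text
time_s: 5.08
ee_pos: [0.4781, 0.0715, 0.1]
eef_rot: [3.141, 0.002, -0.281]
force: [-0.7, -0.2, -0.6]
grip_width: 0.0291
```

Emit:
jog_arm([
  [[0, 0, 0], [0, 0, 0], 26],
  [[0, 0, 0], [0, 0, 0], 26],
  [[0, 0, 0], [0, 0, 0], 26],
])

```text
time_s: 5.33
ee_pos: [0.479, 0.0719, 0.1018]
eef_rot: [-3.141, -0.0, -0.28]
force: [-0.0, 0.0, 0.5]
grip_width: 0.029
```

```bash
python3 - <<'E'
from h import *
W=snap('wrist','w5'); o=W[0]; print(o['time_s'],o['ee_pos'],o['eef_rot'],o['force'],o['grip_width'])
crop('w5',225,190,335,305,5,'w5c')
C=snap('scene','c5');S=snap('side','s5')
a=cv2.imread('pics/c5.png')[130:200,250:330];b=cv2.imread('pics/s5.png')[150:220,160:240]
cv2.imwrite('pics/cs5.png',cv2.resize(np.hstack([a,b]),None,fx=5,fy=5,interpolation=cv2.INTER_CUBIC))
E
```

```text
5.3333 [0.47896386 0.07191012 0.10179942] [-3.14143962e+00 -3.90497371e-04 -2.79872740e-01] [-0.02909083  0.03615114  0.5414826 ] 0.028958208332468413
```

View pics/w5c.png

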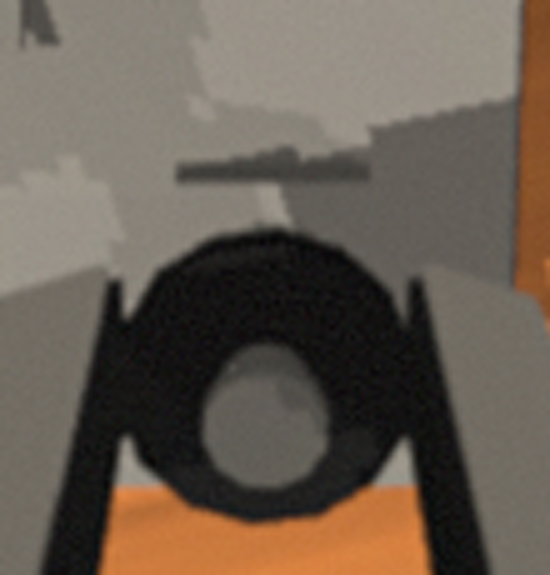

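View pics/cs5.png

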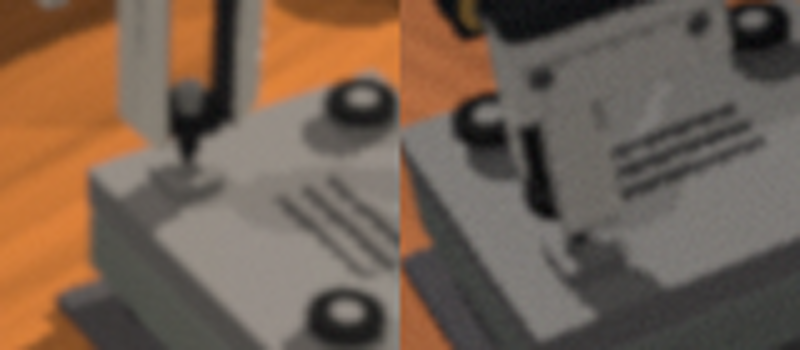

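```bash
python3 - <<'E'
from h import *
W=load('w5');o=W[0]
Rm=R.from_euler('xyz',o['eef_rot']).as_matrix()
n=lambda a,b:(225+(a+.5)/5-.5,190+(b+.5)/5-.5)
for a,b in [(177,184),(370,184)]:
  print(1e3*Rm.T@(toplane(*W,*n(a,b),.082)-o['ee_pos']))
for zt in (-.01,-.005):
  for x in (.015,-.015):
    u,v=proj(*W,o['ee_pos']+Rm@np.array([x,0,zt])); print((v-190+.5)*5-.5)
o=ctrl.get_obs();print(o['ee_pos'])
E
```

```text
[11.42258794 -9.06900622 19.80527504]
[11.43068591 12.44281527 19.80198623]
241.47191067748307
526.6314790015828
224.73653254447638
503.36575852180925
[0.47915477 0.07189552 0.10183069]
```

Emit:
jog_arm([
  [[0.1, -0.9, -1], [0, 0, 0], 26],
  [[0.1, -0.9, -2.5], [0, 0, 0], 26],
  [[0.1, -0.9, -4], [0, 0, 0], 26],
  [[0.1, -0.9, -6], [0, 0, 0], 26],
  [[0.1, -0.9, -8], [0, 0, 0], 26],
])

```text
time_s: 5.9
ee_pos: [0.4791, 0.0709, 0.0932]
eef_rot: [3.142, 0.0, -0.28]
force: [0.2, -0.6, -0.3]
grip_width: 0.0283
```

Emit:
jog_arm([
  [[0, 0, -1], [0, 0, 0], 26],
  [[0, 0, -2], [0, 0, 0], 26],
  [[0, 0, -3], [0, 0, 0], 26],
  [[0, 0, -4], [0, 0, 0], 26],
  [[0, 0, -5], [0, 0, 0], 26],
])

```text
time_s: 6.32
ee_pos: [0.4792, 0.0709, 0.0884]
eef_rot: [3.142, -0.0, -0.28]
force: [-0.4, 0.6, 0.0]
grip_width: 0.0289
```

Emit:
jog_arm([
  [[0, 0, -1], [0, 0, 0], 26],
  [[0, 0, -2], [0, 0, 0], 26],
  [[0, 0, -3], [0, 0, 0], 26],
  [[0, 0, -4], [0, 0, 0], 26],
  [[0, 0, -5], [0, 0, 0], 26],
])

```text
time_s: 6.73
ee_pos: [0.4792, 0.0709, 0.0834]
eef_rot: [-3.142, -0.0, -0.28]
force: [-0.1, 0.5, -0.4]
grip_width: 0.0291
```

Emit:
jog_arm([
  [[0, 0, -1], [0, 0, 0], 26],
  [[0, 0, -2], [0, 0, 0], 26],
  [[0, 0, -3], [0, 0, 0], 26],
  [[0, 0, -4], [0, 0, 0], 26],
  [[0, 0, -4.5], [0, 0, 0], 26],
])

```text
time_s: 7.15
ee_pos: [0.4791, 0.0709, 0.0788]
eef_rot: [3.142, 0.0, -0.28]
force: [-0.3, -0.4, -0.2]
grip_width: 0.0294
```

```bash
python3 - <<'E'
from h import *
W=snap('wrist','w6'); o=W[0]; print(o['time_s'],o['ee_pos'],o['eef_rot'],o['force'],o['grip_width'])
crop('w6',225,190,335,305,5,'w6c')
C=snap('scene','c6');S=snap('side','s6')
a=cv2.imread('pics/c6.png')[130:200,250:330];b=cv2.imread('pics/s6.png')[150:220,160:240]
cv2.imwrite('pics/cs6.png',cv2.resize(np.hstack([a,b]),None,fx=5,fy=5,interpolation=cv2.INTER_CUBIC))
E
```

```text
7.15 [0.4791291  0.07089321 0.07878321] [ 3.14155141e+00  1.44310185e-04 -2.80098153e-01] [-0.26358547 -0.35199073 -0.18491701] 0.029359138129368918
```

View pics/w6c.png

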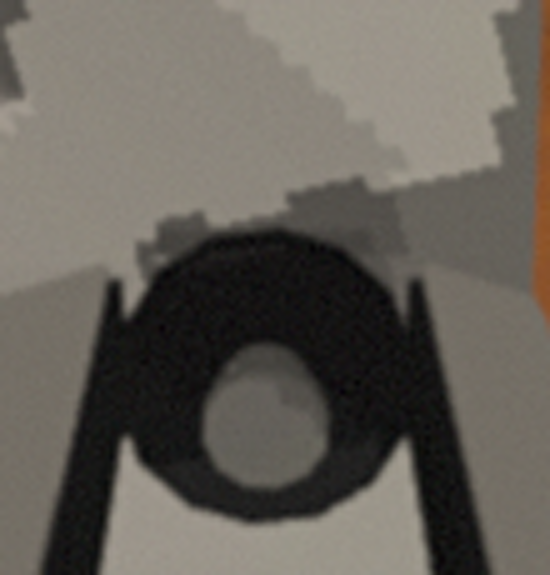

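View pics/cs6.png

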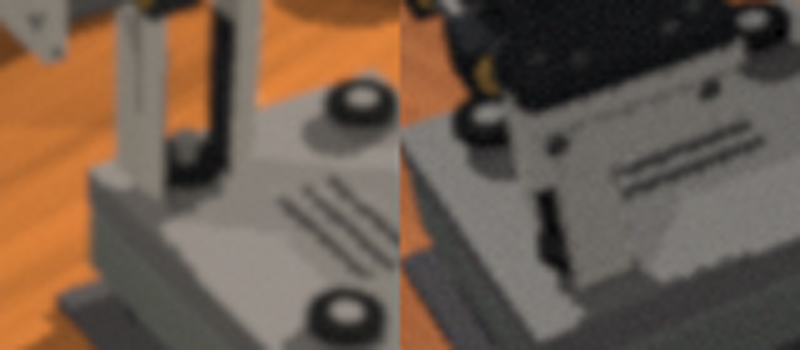

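Emit:
jog_arm([
  [[0, 0, -0.3], [0, 0, 0], 26],
  [[0, 0, -0.6], [0, 0, 0], 26],
  [[0, 0, -0.9], [0, 0, 0], 26],
  [[0, 0, -1.1], [0, 0, 0], 26],
])

```text
time_s: 7.63
ee_pos: [0.4792, 0.0709, 0.078]
eef_rot: [-3.142, -0.0, -0.28]
force: [-1.1, -0.1, 3.2]
grip_width: 0.0288
```

Emit:
jog_arm([
  [[0, 0, -0.2], [0, 0, 0], 26],
  [[0, 0, -0.4], [0, 0, 0], 26],
  [[0, 0, -0.4], [0, 0, 0], 26],
])

```text
time_s: 7.88
ee_pos: [0.4792, 0.0709, 0.0776]
eef_rot: [-3.142, -0.0, -0.28]
force: [-1.4, -0.3, 3.4]
grip_width: 0.0288
```

Emit:
jog_arm([
  [[0, 0, 0], [0, 0, 0], 30],
  [[0, 0, 0], [0, 0, 0], 33],
  [[0, 0, 0], [0, 0, 0], 36],
  [[0, 0, 0], [0, 0, 0], 40],
  [[0, 0, 0], [0, 0, 0], 40],
])

```text
time_s: 8.3
ee_pos: [0.4792, 0.0709, 0.0774]
eef_rot: [3.142, 0.0, -0.28]
force: [0.5, -0.2, 0.6]
grip_width: 0.0399
```

```bash
python3 - <<'E'
from h import *
W=snap('wrist','w7'); o=W[0]; print(o['time_s'],o['ee_pos'],o['eef_rot'],o['force'],o['grip_width'])
crop('w7',205,190,355,305,5,'w7c')
C=snap('scene','c7');S=snap('side','s7')
a=cv2.imread('pics/c7.png')[130:200,250:330];b=cv2.imread('pics/s7.png')[150:220,160:240]
cv2.imwrite('pics/cs7.png',cv2.resize(np.hstack([a,b]),None,fx=5,fy=5,interpolation=cv2.INTER_CUBIC))
E
```

```text
8.3 [0.47916832 0.07089778 0.0773607 ] [ 3.14156202e+00  1.00536326e-04 -2.80116406e-01] [ 0.45973317 -0.21256357  0.55785031] 0.03989207377864552
```

View pics/w7c.png

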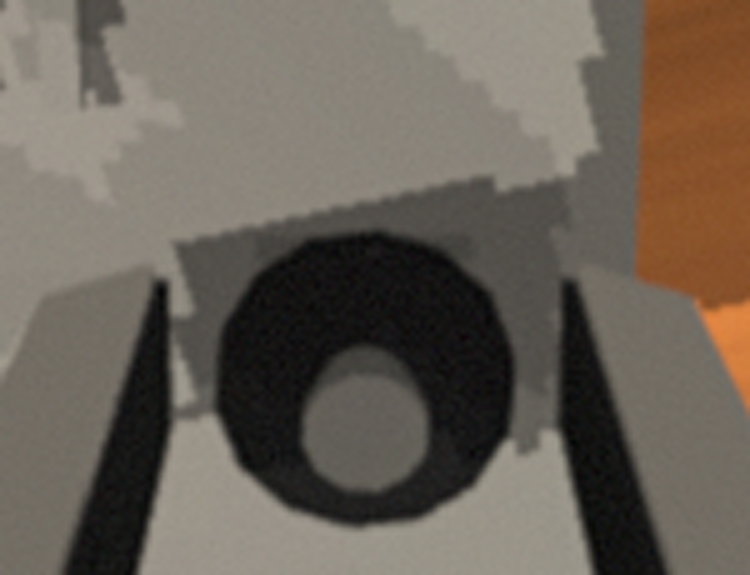

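View pics/cs7.png

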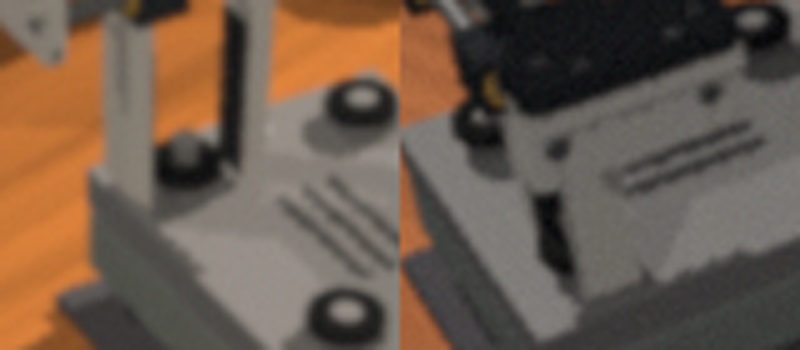

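Emit:
jog_arm([
  [[0, 0, 3], [0, 0, 0], 44],
  [[0, 0, 10], [0, 0, 0], 44],
  [[0, 0, 20], [0, 0, 0], 44],
  [[0, 0, 35], [0, 0, 0], 30],
  [[0, 0, 45], [0, 0, 0], 10],
])

```text
time_s: 8.87
ee_pos: [0.4796, 0.0709, 0.1245]
eef_rot: [-3.141, -0.002, -0.28]
force: [0.5, -0.5, 0.3]
grip_width: 0.0337
```

Emit:
jog_arm([
  [[0, 0, 0], [0, 0, 0], 0],
  [[0, 0, 0], [0, 0, 0], 0],
  [[0, 0, 0], [0, 0, 0], 0],
  [[0, 0, 0], [0, 0, 0], 0],
  [[0, 0, 0], [0, 0, 0], 0],
])

```text
time_s: 9.28
ee_pos: [0.4789, 0.0709, 0.1219]
eef_rot: [3.141, 0.001, -0.28]
force: [-0.3, 0.3, 0.8]
grip_width: 0.0017
```

```bash
python3 - <<'E'
from h import *
W=snap('wrist','w8'); o=W[0]; print(o['time_s'],o['ee_pos'],o['eef_rot'],o['force'],o['grip_width'])
crop('w8',205,170,355,285,5,'w8c')
C=snap('scene','c8');S=snap('side','s8')
a=cv2.imread('pics/c8.png')[130:200,250:330];b=cv2.imread('pics/s8.png')[150:220,160:240]
cv2.imwrite('pics/cs8.png',cv2.resize(np.hstack([a,b]),None,fx=5,fy=5,interpolation=cv2.INTER_CUBIC))
print([proj(*C,(.4791,.0710,.097)),proj(*S,(.4791,.071,.097)),proj(*W,(.4791,.071,.097))])
E
```

```text
9.2833 [0.47891086 0.07087835 0.12187257] [ 3.14122258e+00  9.73903219e-04 -2.80064742e-01] [-0.28689109  0.25394873  0.8290375 ] 0.0016530795608417628
[(np.float64(286.50129792656764), np.float64(157.8135703759718)), (np.float64(194.7298485759031), np.float64(191.48723408497162)), (np.float64(276.0076339501562), np.float64(242.3774881962788))]
```

View pics/w8c.png

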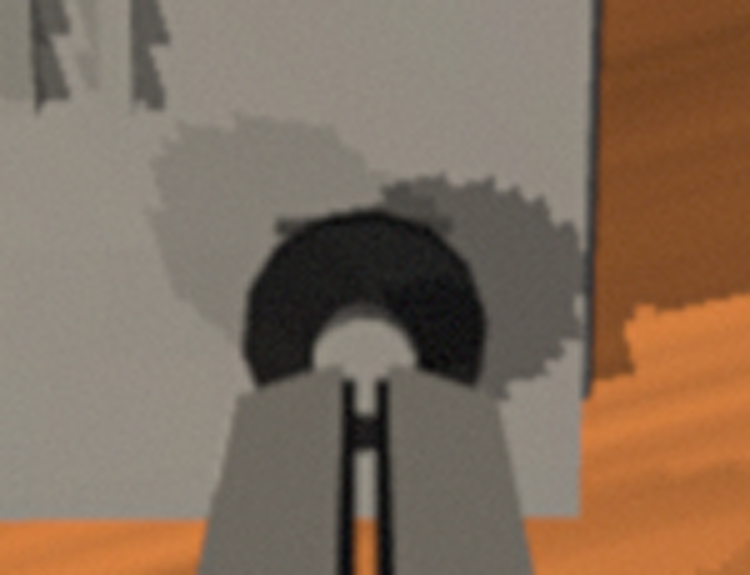

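View pics/cs8.png

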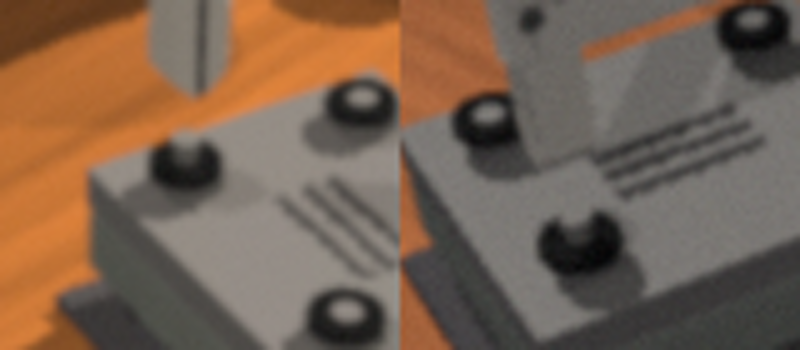

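Emit:
jog_arm([
  [[0.1, 0, -6], [0, 0, 0], 0],
  [[0.1, 0, -12], [0, 0, 0], 0],
  [[0.1, 0, -17], [0, 0, 0], 0],
  [[0.1, 0, -20], [0, 0, 0], 0],
  [[0.1, 0, -21], [0, 0, 0], 0],
])

```text
time_s: 9.85
ee_pos: [0.479, 0.0709, 0.1006]
eef_rot: [3.141, 0.001, -0.28]
force: [0.1, -0.8, -0.5]
grip_width: 0.0004
```

Emit:
jog_arm([
  [[0, 0, 0], [0, 0, 0], 0],
  [[0, 0, 0], [0, 0, 0], 0],
  [[0, 0, 0], [0, 0, 0], 0],
])

```text
time_s: 10.1
ee_pos: [0.4794, 0.0709, 0.1017]
eef_rot: [-3.141, -0.0, -0.28]
force: [0.2, 0.3, 0.1]
grip_width: 0.0007
```

```bash
python3 - <<'E'
from h import *
W=snap('wrist','w9'); o=W[0]; print(o['time_s'],o['ee_pos'],o['eef_rot'],o['force'],o['grip_width'])
crop('w9',205,190,355,305,5,'w9c')
C=snap('scene','c9');S=snap('side','s9')
a=cv2.imread('pics/c9.png')[130:200,250:330];b=cv2.imread('pics/s9.png')[150:220,160:240]
cv2.imwrite('pics/cs9.png',cv2.resize(np.hstack([a,b]),None,fx=5,fy=5,interpolation=cv2.INTER_CUBIC))
E
```

```text
10.1 [0.47942913 0.07090244 0.10165867] [-3.14145887e+00 -3.99737624e-04 -2.80152931e-01] [0.24152165 0.34885644 0.12573745] 0.0007035603156880336
```

View pics/w9c.png

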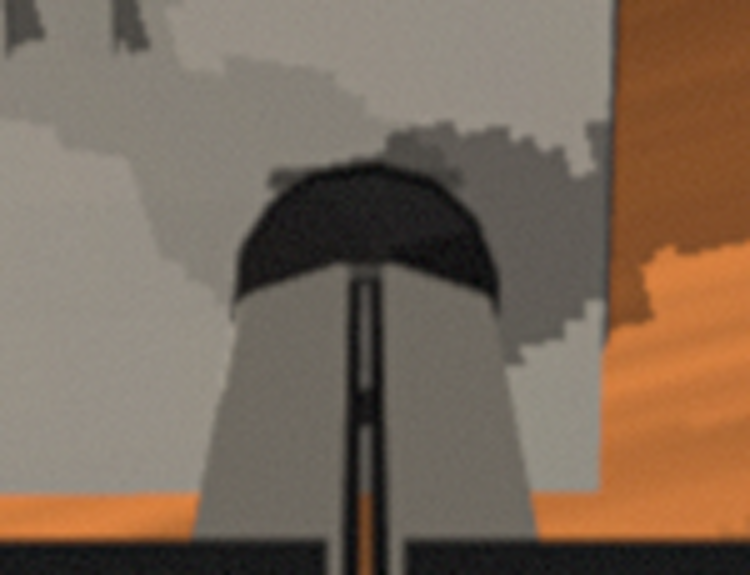

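View pics/cs9.png

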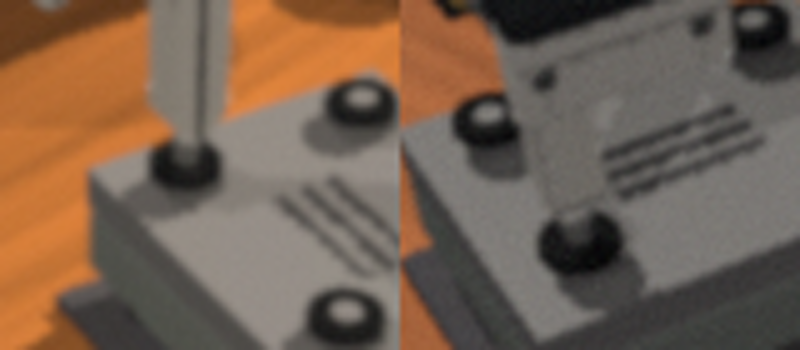

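Emit:
jog_arm([
  [[0, 0, -0.6], [0, 0, 0], 0],
  [[0, 0, -1.2], [0, 0, 0], 0],
  [[0, 0, -1.8], [0, 0, 0], 0],
  [[0, 0, -2.4], [0, 0, 0], 0],
  [[0, 0, -3], [0, 0, 0], 0],
])

```text
time_s: 10.67
ee_pos: [0.4793, 0.0709, 0.0984]
eef_rot: [3.142, 0.0, -0.28]
force: [-0.1, -0.1, -0.5]
grip_width: 0.0003
```

Emit:
jog_arm([
  [[0, 0, -0.3], [0, 0, 0], 0],
  [[0, 0, -0.6], [0, 0, 0], 0],
  [[0, 0, -0.9], [0, 0, 0], 0],
  [[0, 0, -1.2], [0, 0, 0], 0],
  [[0, 0, -1.5], [0, 0, 0], 0],
])

```text
time_s: 11.08
ee_pos: [0.4793, 0.0709, 0.097]
eef_rot: [-3.142, -0.0, -0.28]
force: [0.1, -0.2, 2.9]
grip_width: 0.0002
```

Emit:
jog_arm([
  [[0, 0, -0.2], [0, 0, 0], 0],
  [[0, 0, -0.4], [0, 0, 0], 0],
  [[0, 0, -0.6], [0, 0, 0], 0],
  [[0, 0, -0.8], [0, 0, 0], 0],
  [[0, 0, -1.0], [0, 0, 0], 0],
])

```text
time_s: 11.5
ee_pos: [0.4794, 0.0709, 0.0961]
eef_rot: [-3.141, -0.0, -0.28]
force: [-1.3, -0.2, 4.0]
grip_width: 0.0004
```

Emit:
jog_arm([
  [[0, 0, -0.4], [0, 0, 0], 0],
  [[0, 0, -0.8], [0, 0, 0], 0],
  [[0, 0, -1.2], [0, 0, 0], 0],
  [[0, 0, -1.6], [0, 0, 0], 0],
  [[0, 0, -2.0], [0, 0, 0], 0],
])

```text
time_s: 11.92
ee_pos: [0.4794, 0.0709, 0.0942]
eef_rot: [-3.141, -0.0, -0.28]
force: [-2.4, 0.4, 8.6]
grip_width: 0.0002
```

Emit:
jog_arm([
  [[0, 0, -0.4], [0, 0, 0], 0],
  [[0, 0, -0.8], [0, 0, 0], 0],
  [[0, 0, -1.2], [0, 0, 0], 0],
  [[0, 0, -1.6], [0, 0, 0], 0],
  [[0, 0, -2.0], [0, 0, 0], 0],
])

```text
time_s: 12.33
ee_pos: [0.4795, 0.0709, 0.0925]
eef_rot: [-3.141, -0.001, -0.28]
force: [-4.4, -0.8, 12.0]
grip_width: 0.0003
```

Emit:
jog_arm([
  [[-0.1, 0, -0.3], [0, 0, 0], 0],
  [[-0.1, 0, -0.6], [0, 0, 0], 0],
  [[-0.2, 0, -0.9], [0, 0, 0], 0],
  [[-0.2, 0, -1.2], [0, 0, 0], 0],
])

```text
time_s: 12.67
ee_pos: [0.4795, 0.0709, 0.0915]
eef_rot: [-3.141, -0.001, -0.28]
force: [-3.8, -1.3, 14.0]
grip_width: 0.0003
```

Emit:
jog_arm([
  [[-0.1, 0, -0.3], [0, 0, 0], 0],
  [[-0.2, 0, -0.6], [0, 0, 0], 0],
  [[-0.3, 0, -0.9], [0, 0, 0], 0],
  [[-0.4, 0, -1.2], [0, 0, 0], 0],
])

```text
time_s: 13.0
ee_pos: [0.4794, 0.0709, 0.0906]
eef_rot: [-3.141, -0.002, -0.28]
force: [-2.7, -0.4, 14.1]
grip_width: 0.0008
```

Emit:
jog_arm([
  [[-0.1, 0, -0.3], [0, 0, 0], 0],
  [[-0.2, 0, -0.6], [0, 0, 0], 0],
  [[-0.2, 0, -0.9], [0, 0, 0], 0],
  [[-0.2, 0, -1.2], [0, 0, 0], 0],
])

```text
time_s: 13.33
ee_pos: [0.4794, 0.0709, 0.0896]
eef_rot: [-3.141, -0.002, -0.28]
force: [-2.9, -0.3, 17.4]
grip_width: 0.0005
```

Emit:
jog_arm([
  [[0, 0, -0.3], [0, 0, 0], 0],
  [[-0.1, 0, -0.6], [0, 0, 0], 0],
  [[-0.1, 0, -0.9], [0, 0, 0], 0],
  [[-0.1, 0, -1.2], [0, 0, 0], 0],
])

```text
time_s: 13.67
ee_pos: [0.4794, 0.0709, 0.0885]
eef_rot: [-3.141, -0.003, -0.28]
force: [-2.8, -1.2, 17.8]
grip_width: 0.0002
```

Emit:
jog_arm([
  [[0, 0, -0.3], [0, 0, 0], 0],
  [[0, 0, -0.6], [0, 0, 0], 0],
  [[-0.1, 0, -0.9], [0, 0, 0], 0],
  [[-0.1, 0, -1.2], [0, 0, 0], 0],
])

```text
time_s: 14.0
ee_pos: [0.4794, 0.0709, 0.0874]
eef_rot: [-3.141, -0.003, -0.28]
force: [-2.8, -1.0, 18.1]
grip_width: 0.0003
```

Emit:
jog_arm([
  [[0, 0, -0.4], [0, 0, 0], 0],
  [[0, 0, -0.8], [0, 0, 0], 0],
  [[-0.1, 0, -1.2], [0, 0, 0], 0],
  [[-0.1, 0, -1.6], [0, 0, 0], 0],
  [[-0.1, 0, -2.0], [0, 0, 0], 0],
])

```text
time_s: 14.42
ee_pos: [0.4794, 0.0709, 0.0854]
eef_rot: [-3.141, -0.003, -0.28]
force: [-2.4, -0.6, 18.3]
grip_width: 0.0004
```

Emit:
jog_arm([
  [[0, 0, -0.4], [0, 0, 0], 0],
  [[0, 0, -0.8], [0, 0, 0], 0],
  [[-0.1, 0, -1.2], [0, 0, 0], 0],
  [[-0.1, 0, -1.6], [0, 0, 0], 0],
  [[-0.1, 0, -2.0], [0, 0, 0], 0],
])

```text
time_s: 14.83
ee_pos: [0.4793, 0.0709, 0.0834]
eef_rot: [-3.14, -0.003, -0.28]
force: [-1.0, -0.5, 18.6]
grip_width: 0.0005
```

Emit:
jog_arm([
  [[0, 0, -0.3], [0, 0, 0], 0],
  [[0, 0, -0.6], [0, 0, 0], 0],
  [[-0.1, 0, -0.9], [0, 0, 0], 0],
  [[-0.1, 0, -1.2], [0, 0, 0], 0],
])

```text
time_s: 15.17
ee_pos: [0.4793, 0.0709, 0.0823]
eef_rot: [-3.14, -0.004, -0.28]
force: [-2.2, -1.9, 18.7]
grip_width: 0.0006
```

Emit:
jog_arm([
  [[0, 0, -0.3], [0, 0, 0], 0],
  [[0, 0, -0.6], [0, 0, 0], 0],
  [[0, 0, -0.9], [0, 0, 0], 0],
  [[-0.1, 0, -1.2], [0, 0, 0], 0],
])

```text
time_s: 15.5
ee_pos: [0.4793, 0.0709, 0.0811]
eef_rot: [-3.14, -0.004, -0.28]
force: [-0.2, -2.4, 18.0]
grip_width: 0.0007
```

Emit:
jog_arm([
  [[0, 0, -0.2], [0, 0, 0], 0],
  [[0, 0, -0.4], [0, 0, 0], 0],
  [[0, 0, -0.6], [0, 0, 0], 0],
  [[0, 0, -0.8], [0, 0, 0], 0],
])

```text
time_s: 15.83
ee_pos: [0.4793, 0.0709, 0.0803]
eef_rot: [-3.14, -0.004, -0.28]
force: [-1.7, -1.5, 17.4]
grip_width: 0.0004
```

Emit:
jog_arm([
  [[0, 0, -0.2], [0, 0, 0], 0],
  [[0, 0, -0.4], [0, 0, 0], 0],
  [[0, 0, -0.6], [0, 0, 0], 0],
])

```text
time_s: 16.08
ee_pos: [0.4793, 0.0709, 0.0797]
eef_rot: [-3.14, -0.004, -0.28]
force: [-0.8, -1.0, 18.2]
grip_width: 0.0004
```

Emit:
jog_arm([
  [[0, 0, -0.2], [0, 0, 0], 0],
  [[0, 0, -0.4], [0, 0, 0], 0],
  [[0, 0, -0.6], [0, 0, 0], 0],
])

```text
time_s: 16.33
ee_pos: [0.4793, 0.0709, 0.0791]
eef_rot: [-3.14, -0.004, -0.28]
force: [-0.2, -0.8, 17.7]
grip_width: 0.0007
```

Emit:
jog_arm([
  [[0, 0, -0.2], [0, 0, 0], 0],
  [[0, 0, -0.4], [0, 0, 0], 0],
  [[0, 0, -0.4], [0, 0, 0], 0],
])

```text
time_s: 16.58
ee_pos: [0.4793, 0.0709, 0.0788]
eef_rot: [-3.14, -0.004, -0.28]
force: [-1.1, -1.0, 18.6]
grip_width: 0.0002
```

Emit:
jog_arm([
  [[0, 0, -0.2], [0, 0, 0], 0],
  [[0, 0, -0.4], [0, 0, 0], 0],
  [[0, 0, -0.4], [0, 0, 0], 0],
])

```text
time_s: 16.83
ee_pos: [0.4793, 0.0709, 0.0784]
eef_rot: [-3.14, -0.004, -0.28]
force: [-1.5, -1.6, 19.7]
grip_width: 0.0007
```

Emit:
jog_arm([
  [[0, 0, -0.2], [0, 0, 0], 0],
  [[0, 0, -0.2], [0, 0, 0], 0],
])

```text
time_s: 17.0
ee_pos: [0.4794, 0.0709, 0.0783]
eef_rot: [-3.14, -0.004, -0.28]
force: [-1.3, -1.0, 20.0]
grip_width: 0.0005
```

Emit:
jog_arm([
  [[0, 0, 0], [0, 0, 0], 0],
])

```text
time_s: 17.08
ee_pos: [0.4793, 0.0709, 0.0783]
eef_rot: [-3.14, -0.004, -0.28]
force: [-2.5, -1.3, 19.1]
grip_width: 0.0002
```

Emit:
jog_arm([
  [[0, 0, 0], [0, 0, 0], 0],
])

```text
time_s: 17.17
ee_pos: [0.4793, 0.0709, 0.0783]
eef_rot: [-3.14, -0.004, -0.28]
force: [-1.2, -1.4, 19.9]
grip_width: 0.0008
```

Emit:
jog_arm([
  [[0, 0, -0.2], [0, 0, 0], 0],
  [[0, 0, -0.4], [0, 0, 0], 0],
  [[0, 0, -0.4], [0, 0, 0], 0],
])

```text
time_s: 17.42
ee_pos: [0.4793, 0.0709, 0.0779]
eef_rot: [-3.14, -0.004, -0.28]
force: [-3.0, -0.1, 21.2]
grip_width: 0.0004
```

Emit:
jog_arm([
  [[0, 0, 0], [0, 0, 0], 0],
])

```text
time_s: 17.5
ee_pos: [0.4793, 0.0709, 0.0779]
eef_rot: [-3.14, -0.004, -0.28]
force: [-1.4, -1.6, 20.7]
grip_width: 0.0005
```

Emit:
jog_arm([
  [[0, 0, 0], [0, 0, 0], 0],
])

```text
time_s: 17.58
ee_pos: [0.4793, 0.0709, 0.0779]
eef_rot: [-3.14, -0.004, -0.28]
force: [-3.3, -1.9, 21.4]
grip_width: 0.0003
```

Emit:
jog_arm([
  [[0, 0, 0.7], [0, 0, 0], 0],
  [[0, 0, 1.4], [0, 0, 0], 0],
  [[0, 0, 2.2], [0, 0, 0], 0],
  [[0, 0, 3.2], [0, 0, 0], 0],
  [[0, 0, 4.2], [0, 0, 0], 0],
])

```text
time_s: 18.0
ee_pos: [0.4793, 0.0709, 0.0817]
eef_rot: [-3.14, -0.004, -0.28]
force: [1.7, -1.3, 12.4]
grip_width: 0.0006
```

Emit:
jog_arm([
  [[0, 0, 1], [0, 0, 0], 0],
  [[0, 0, 2], [0, 0, 0], 0],
  [[0, 0, 3], [0, 0, 0], 0],
  [[0, 0, 4], [0, 0, 0], 0],
  [[0, 0, 5], [0, 0, 0], 0],
])

```text
time_s: 18.42
ee_pos: [0.479, 0.0709, 0.0861]
eef_rot: [-3.141, -0.003, -0.28]
force: [3.2, -0.3, 5.1]
grip_width: 0.0004
```

Emit:
jog_arm([
  [[0, 0, 2], [0, 0, 0], 0],
  [[0, 0, 6], [0, 0, 0], 0],
  [[-8, 2, 15], [0, 0, 0], 0],
  [[-24, 7, 30], [0, 0, 0], 0],
  [[-38, 11, 45], [0, 0, 0], 0],
])

```text
time_s: 18.83
ee_pos: [0.4386, 0.0819, 0.1302]
eef_rot: [3.141, 0.002, -0.28]
force: [-0.2, -0.1, 0.1]
grip_width: 0.0001
```

Emit:
jog_arm([
  [[0, 0, 0], [0, 0, 0], 0],
  [[0, 0, 0], [0, 0, 0], 0],
  [[0, 0, 0], [0, 0, 0], 0],
  [[0, 0, 0], [0, 0, 0], 0],
])

```text
time_s: 19.17
ee_pos: [0.44, 0.0817, 0.1295]
eef_rot: [3.141, 0.001, -0.28]
force: [0.6, 0.2, 0.0]
grip_width: 0.0005
```

```bash
python3 - <<'E'
from h import *
W=snap('wrist','w10'); o=W[0]; print(o['time_s'],o['ee_pos'],o['eef_rot'],o['force'],o['grip_width'])
print(proj(*W,(.4791,.071,.087)))
crop('w10',205,100,355,215,5,'w10c')
C=snap('scene','c10');S=snap('side','s10')
a=cv2.imread('pics/c10.png')[130:200,250:330];b=cv2.imread('pics/s10.png')[150:220,160:240]
cv2.imwrite('pics/cs10.png',cv2.resize(np.hstack([a,b]),None,fx=5,fy=5,interpolation=cv2.INTER_CUBIC))
E
```

```text
19.1667 [0.43996712 0.08170277 0.12949688] [ 3.14108023e+00  1.26254244e-03 -2.80339243e-01] [0.5961341  0.2137936  0.02205984] 0.0005191196159175953
(np.float64(275.4313711485995), np.float64(168.23362246113737))
```

View pics/w10c.png

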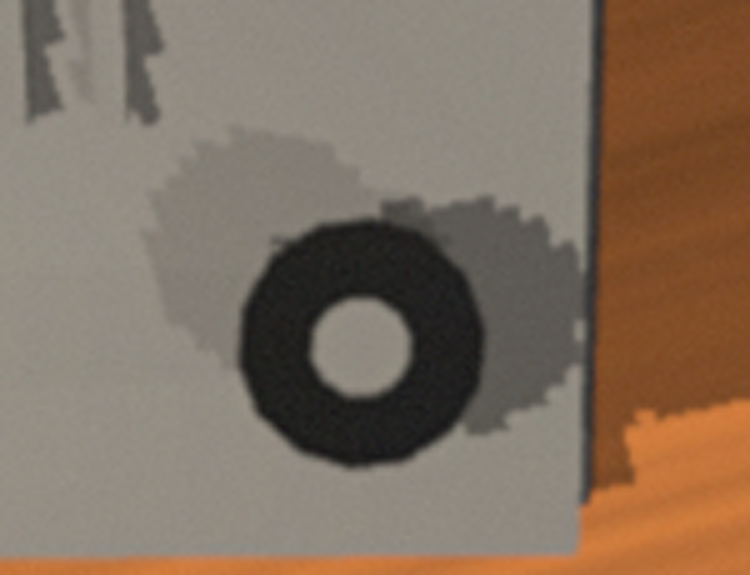

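View pics/cs10.png

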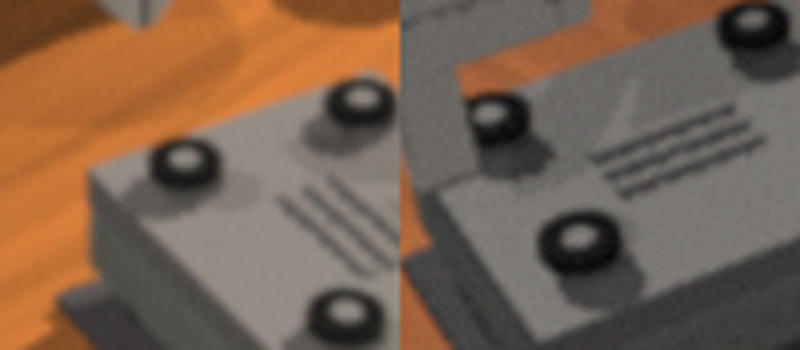

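View pics/s10.png

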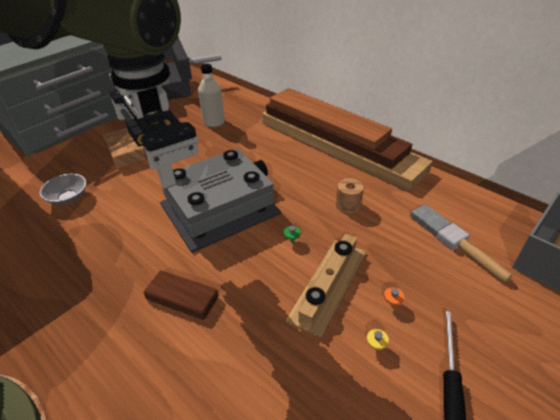

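The pin reads as a flat disc centred in the head, at about (277, 169) in the wrist picture. It matches the three rivets already set. Both used rivets still stand in the rack at (316, 296) and (344, 247) in the side view, and the robot is clear of everything.

```bash
python3 -c "
from station import ctrl
print(ctrl.hand_in())"
```

```text
the job is handed in; nothing more can be done
None
```

I seated the unused rivet in the empty hole with its pin up, then pressed the pin flush, and handed the job in at about 19.3 s. No verdict was reported.

- **Pick and seat:** The unused rivet was the middle one in the rack. I gripped it by the rim and lowered it into the hole. The head touched the boss at about 3.3 N, and after I let go the pictures showed it seated with the pin still standing.
- **Pressing the pin:** I pressed it with the closed fingertips at 2.4 to 4.8 mm/s. The box began to sink at about 3 N and the pin slid at about 18 N. Once home, the load climbed and I held it at about 21 N. The highest vertical reading was 21.4 N, with up to about 3.8 N sideways at that moment, so roughly 21.7 N in total against the 24 N limit.
- **Last checks:** The pin's disc is flat and centred in the head, like the three rivets already set. The rivet's position agrees with the hole's, both used rivets are unmoved in the rack, and the gripper is clear with no force on it.
- **Disagreements:** The wrist camera was off by about 0.8 mm along the jaw direction, which I corrected from the fingers in view. A sideways force of up to 4.4 N built up while pressing, and I partly relieved it with small shifts of the tool. Nothing else disagreed.

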